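# Draw the plug-in module from under the instrument's flap and present it

### The job

On the grey instrument, first hold the sprung bleed plunger pressed fully down for two full seconds to discharge it. Then lift the hinged flap until it stands open by itself, draw the tall module with the black grip straight up out of its guide, and finish while still holding it upright and still in the air over the middle of the black mat, its lower edge about 10 cm above it. Leave the low blank plate in its guide, the flap open, and the things lying around undisturbed.

Things in the scene. Friction and masses are not known exactly. Their poses are not given: they have to be found in the camera images.
- case: Grey case, fixed, 180 (x) x 300 (y) x 90 mm; origin under its centre. Right half (y<0): closed panel, 92 mm high; meter at x -50, y -74, top 96; knobs 28 mm wide at x 0, y -112 and -40, top 106; plunger at x 58, y -74. Left half: open bay, inner y 2..146, floor 5 mm up, flap over it. Two 7 mm guides along x at y 50 and 94, top 35, hold module and blank plate, either way round.
- plunger (a joint): Travel of the sprung bleed plunger, m: 0 at rest, grows as it is pressed straight down, 0.008 fully down against its stop. Needs about 2 N to start and 6 N at the stop, springs back when let go. Fully down means more than 0.006.
- plunger_top (a point): Centre of the plunger's flat top, a black button 20 mm across in a round steel collar (36 mm across, 12 mm high) on the panel; at rest it is 114 mm above the table. Moves with the plunger.
- flap (a joint): Opening angle of the flap, rad: 0 shut (it may start ajar, up to 0.12), 1.57 upright, 2.0 fully open. The hinge is stiff: the flap stays at whatever angle it is left, and about 2 N at its handle moves it.
- flap_handle (a point): Centre of the flap's handle: a round bar 30 mm long (along the case's x axis), 12 mm thick, on an 8 mm stem at the middle of the flap's free edge; 31 mm above the flap's underside (26 above its upper face) and 135 mm out from the hinge line. The point turns with the flap; its x axis lies along the bar.
- flap_hinge (a point): Middle of the flap's hinge line (along the case's x) at the case's left (+y) edge, 90.5 mm above the table, level with the flap's underside. The aluminium flap, 176 x 145 x 5 mm, reaches from it towards the case's -y when shut; opening swings its free edge up and over to +y.
- module: Part to draw out, loose, 0.06 to 0.13 kg: upright circuit board 90 (x) x 4 (y) x 60 mm high with small parts on its faces (to 12 mm off its mid-plane); on its top edge a black grip block 50 (x) x 12 (y) mm, 60 to 78 mm above the origin. Origin: centre of its lower edge, z up. Starts upright on the bay's floor in a guide, x along the case's x, hidden by the flap.
- blank: Blank plate, loose, aluminium, 90 (x) x 4 (y) x 40 mm high, no grip; stands upright in the other guide and is to stay there. Origin at the centre of its lower edge.
- mat: Flat black rubber mat, fixed to the table, 160 (x) x 120 (y) x 3 mm; origin at the centre of its underside.
- mug: Bystander: white mug, 80 mm across, 90 mm high, loose; origin at the centre of its underside.
- multitool: Bystander: folded steel multitool, 100 x 28 x 16 mm, loose; origin at the centre of its underside.
- screwdriver: Bystander: screwdriver 170 mm long, loose, lying on the table; origin under its middle.
- headphones: Bystander: black headphones, about 200 mm wide and 76 mm high, loose; origin midway between the ear cups on the table.
Mind the look-alikes: they are no part of the job. What is meant by the mat is not orange, and is the smaller of those in its own colour.

How it is judged:
By the outcome, as a careful person would: the job done as asked, in the order asked, and still so for the second after the job is handed in, while the arm keeps its last pose, push and grip.
It also fails if it takes over 69 s, if anything falls off the work surface, if the arm or the gripper's body presses on something with over 40 N, if the wrist force passes 120 N, or if a joint passes its speed limit or range.

### The arm

A 7-joint arm with a two-finger parallel gripper is mounted at the origin on the work surface. World frame = base frame: x ahead of the robot, y to its left, z up, the work surface at z = 0. Lengths are in m, angles in rad, forces in N, time in s.
With the tool pointing down it reaches from about 0.4 to 0.9 m from the base axis. Payload 5.5 kg.
Tool frame: the origin (TCP) lies midway between the tips of the shut fingers; the grasp point (between the pads) lies 19 mm behind it (manip.grip_depth is the distance from the TCP to the grasp point, in m); z points along the fingers, x is the direction in which the jaws open and shut, and the axes are right-handed (so a half turn about z gives the same grasp; the last joint's range is limited). The gripper opens to 92 mm and grips with 3 to 60 N. Pads are 19 mm wide; open, the fingers measure 130 mm over their backs; the gripper's body (75 mm by 190 mm) begins 47 mm behind the grasp point.
Start: joints at [-0.961, 0.501, -0.427, 1.55, 0.221, 1.138, -0.21], TCP at [0.221, 0.611, 0.227] pointing down, gripper open.
Joint ranges: [-2.88, 2.88], [-0.31, 2.03], [-1.54, 1.56], [0.2, 2.42], [-1.41, 4.55], [0.19, 2.02], [-2.57, 2.57]. Speed limits (rad/s): [2.57, 2.57, 3.14, 3.14, 3.14, 3.14, 3.14].

### API

Orientations are given as a unit quaternion [x, y, z, w].
In Python, from bench import manip, effector, viewer gives the robot as it stands. Calls block until the motion is done:
- manip.move_pose(position, orientation): joint-space move of the TCP to a pose.
- manip.servo_line(position, ori=None, vel=0.15): straight line of the TCP; ori=None keeps the orientation; vel is the mean speed in m/s.
- manip.movej(angles): joint-space move.
- effector.open_jaws() and effector.close(f_grip=None): open the fingers fully, or close them until they stop; f_grip is the grip in N (None keeps the last).
- manip.sleep(seconds).
- manip.solve_ik(position, orientation): joint angles nearest the present ones, or None.
- viewer.get_image(name): name is "scene" or "top" or "wrist"; returns the picture (420x560x3 uint8, red, green, blue); there is no depth.
- viewer.get_calibration(name): a dict with "vfov" (degrees; the focal length in pixels is half the picture's height over the tangent of half this angle, whatever the lens; pixels are square), "cx", "cy" (the principal point, pixels), "eye" and "attitude" of the camera in the world. Camera axes: x right, y down, z forward; pixel columns grow to the right and rows downward; lengths in m; the calibration is good to about 2 mm. A picture is of the moment at which its call begins: read the wrist's pose just before it. get_calibration takes no time and is no camera call; for the wrist camera it gives the pose at the moment of the call.
A pose or a line that the arm cannot do raises manip.PlanningError and nothing moves.
- manip.hand_in(): hands the job in, once; it reports no verdict.
Readings, each from a call of its own:
- manip.current_clock(): time.
- manip.current_q(): joint angles.
- manip.current_joint_velocities(): joint speeds.
- manip.current_tau(): joint torques, N m.
- manip.current_tool_pos(): TCP position.
- manip.current_tcp_rot(): TCP orientation.
- manip.current_force(): force on the tool from outside, world axes, zero at the start.
- manip.current_wrist_torque(): the same for the moment, N m.
- manip.current_finger_gap(): finger opening in m.
Only numpy, scipy, OpenCV 4.12 (cv2) and the standard library are available. Lean on these libraries where they do the work, as an engineer would, in place of code of your own. Each camera call takes 0.05 s, during which the arm holds its last target. There are 200 camera calls.

## Working session

There is one attempt and no reset: what is moved stays moved. The work goes in short steps, each a Python script; the robot and the scene stay as the last script left them, time stands still between calls to the robot, and variables do not carry over. Pictures are saved under pics/ and viewed, about 8 in all and at most 12, crops included, and the job is handed in when it is done.

```bash
mkdir -p pics; ls
python3 - <<'E'
from bench import manip, effector, viewer
import cv2, numpy as np
for n in ["scene","top","wrist"]:
    c=viewer.get_calibration(n); print(n,c)
    cv2.imwrite(f"pics/{n}0.png",viewer.get_image(n)[:,:,::-1])
print(manip.current_clock(),manip.grip_depth,manip.current_tcp_rot(),manip.current_finger_gap())
E
```

```text
pics
scene {'vfov': 48.438444515639276, 'cx': 279.77934546150084, 'cy': 205.3898948026668, 'eye': array([ 1.37958473, -0.66944439,  0.86595645]), 'attitude': array([ 0.77688167,  0.44868177, -0.22102967, -0.38247278])}
top {'vfov': 53.68789546065709, 'cx': 284.3268251081446, 'cy': 212.53081902859785, 'eye': array([ 0.34550544, -0.17283224,  1.10284989]), 'attitude': array([ 0.70499462, -0.7031977 ,  0.06829119, -0.06190222])}
wrist {'vfov': 71.08199624686546, 'cx': 278.765571800652, 'cy': 210.45959652135983, 'eye': array([0.144122  , 0.63929377, 0.38307019]), 'attitude': array([0.80872249, 0.56791602, 0.08729252, 0.12577496])}
0.15 0.0188 [ 8.18473999e-01  5.74543090e-01 -6.13422813e-04  4.17868223e-04] 0.09170611509505838
```

View pics/top0.png

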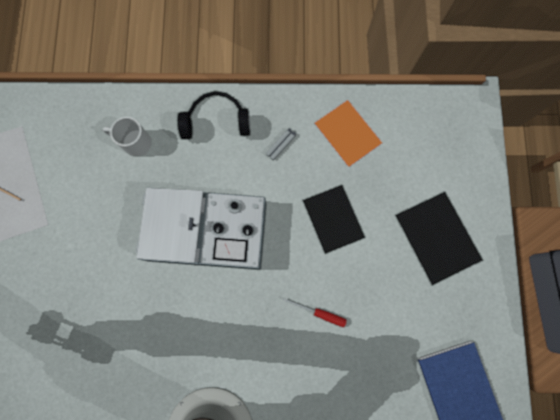

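View pics/scene0.png

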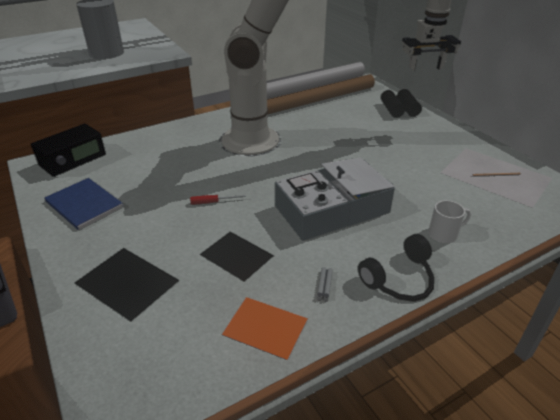

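Top view: the case has its panel on the right, with the plunger near (234,205), knobs at (219,228) and (248,230), and the meter at (230,248). The flap is on the left with its handle near (193,224). The smaller black mat is at (334,219), with the mug, headphones and multitool lying beyond the case (+x). The scene view agrees.

```bash
cat > h.py <<'E'
from bench import manip, effector, viewer
import cv2, numpy as np
from scipy.spatial.transform import Rotation as R
def ray(c,px):
    f=210/np.tan(np.radians(c["vfov"]/2))
    d=R.from_quat(c["attitude"]).apply([(px[0]-c["cx"])/f,(px[1]-c["cy"])/f,1.])
    return np.array(c["eye"]),d
def onz(c,px,z):
    e,d=ray(c,px); return e+d*(z-e[2])/d[2]
def proj(c,P):
    f=210/np.tan(np.radians(c["vfov"]/2))
    p=R.from_quat(c["attitude"]).inv().apply(np.asarray(P)-c["eye"])
    return np.array([c["cx"],c["cy"]])+f*p[...,:2]/p[...,2:]
def blobs(img,thr,roi,amin=15):
    x0,y0,x1,y1=roi
    m=(img[y0:y1,x0:x1].max(2)<thr).astype(np.uint8)
    n,l,s,c=cv2.connectedComponentsWithStats(m)
    return [(c[i]+[x0,y0],s[i,4],s[i,2:4]) for i in range(1,n) if s[i,4]>=amin]
E
python3 - <<'E'
from h import *
c=viewer.get_calibration("top"); im=cv2.imread("pics/top0.png")
for b in blobs(im,50,(135,180,270,275)): print("case",b,onz(c,b[0],.106))
for b in blobs(im,50,(290,170,500,300),200):
    print("mat",b,onz(c,b[0],.003))
x0,y0,x1,y1=290,170,500,300
m=(im[y0:y1,x0:x1].max(2)<50).astype(np.uint8)
for k in cv2.findContours(m,0,2)[0]:
    if cv2.contourArea(k)>200:
        r=cv2.boxPoints(cv2.minAreaRect(k))+[x0,y0]
        q=np.array([onz(c,p,.003) for p in r]); print(q.mean(0),np.linalg.norm(np.diff(q,axis=0),axis=1),q[:,:2].tolist())
cv2.imwrite("pics/c1.png",cv2.resize(im[175:280,130:275],None,fx=5,fy=5,interpolation=cv2.INTER_CUBIC))
E
```

```text
case (array([233.96774194, 204.80645161]), np.int32(31), array([7, 6], dtype=int32)) [ 0.55026211 -0.05831936  0.106     ]
case (array([218.36, 227.14]), np.int32(50), array([ 9, 10], dtype=int32)) [ 0.49485987 -0.02184418  0.106     ]
case (array([247.76470588, 229.15686275]), np.int32(51), array([10,  9], dtype=int32)) [ 0.49013961 -0.09316508  0.106     ]
mat (array([333.26047904, 218.69760479]), np.int32(2338), array([60, 67], dtype=int32)) [ 0.53421079 -0.31439847  0.003     ]
mat (array([438.39248335, 237.76498573]), np.int32(4204), array([85, 91], dtype=int32)) [ 0.48338076 -0.59496199  0.003     ]
[ 0.48641935 -0.59520105  0.003     ] [0.15446709 0.20815673 0.14974246] [[0.5444288961520559, -0.48360144327047355], [0.616223190350115, -0.6203700878283822], [0.4261772929991053, -0.7052922977201054], [0.35884803023347306, -0.5715403810450583]]
[ 0.53571723 -0.31452908  0.003     ] [0.11468747 0.15505728 0.11203335] [[0.5848252212310127, -0.23355842282748301], [0.6302416787705019, -0.338870154409432], [0.4855157731653292, -0.3945224040138613], [0.4422862520961321, -0.29116535563837787]]
```

View pics/c1.png

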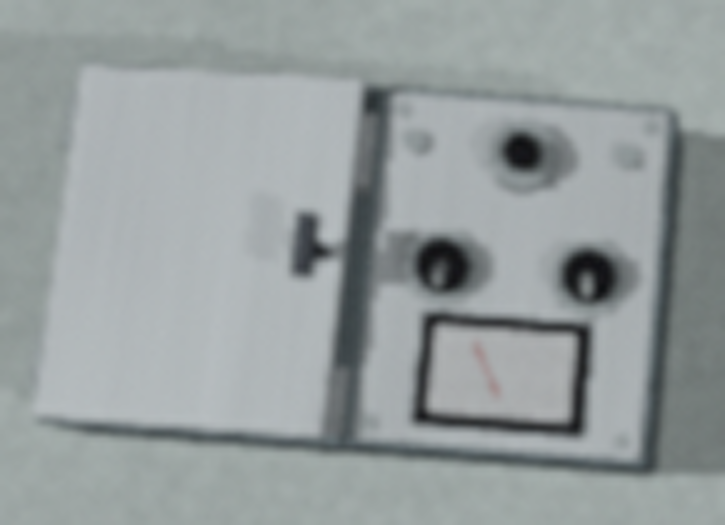

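The crop shows the flap ajar, with its handle bar at about (189,224) in the full picture and the plunger button at (234,205). I'll check that the planned poses are reachable, then take a closer look with the wrist camera.

```bash
cat >> h.py <<'E'
def quat(psi,flip=False):
    ex=np.array([np.cos(psi),np.sin(psi),0]);ey=np.array([-np.sin(psi),np.cos(psi),0])
    s=-1 if not flip else 1
    return R.from_matrix(np.c_[s*ex,-s*ey,[0,0,-1]]).as_quat()
E
python3 - <<'E'
from h import *
psi=-.066; C=np.array([.4975,.0183,0]); M=R.from_euler('z',psi)
W=lambda x,y,z:C+M.apply([x,y,z])
pts=dict(view=W(0,.09,.30),pl=W(.058,-.074,.106),h0=W(0,.015,.115),h1=W(0,.205,.21),h2=W(0,.205,.32),m50=W(0,.05,.068),m94=W(0,.094,.068),mup=W(0,.094,.3),mat=np.array([.536,-.314,.18]),mat2=np.array([.536,-.314,.25]))
for fl in (0,1):
    for k,p in pts.items():
        q=manip.solve_ik(p,quat(psi,fl)); print(fl,k,None if q is None else np.round(q,2))
try:
    manip.move_pose(pts["view"],quat(psi))
    c=viewer.get_calibration("wrist"); im=viewer.get_image("wrist")
    cv2.imwrite("pics/w1.png",im[:,:,::-1]); print(c,manip.current_tool_pos(),manip.current_clock())
    import pickle; pickle.dump(c,open("w1.pkl","wb"))
except manip.PlanningError as e: print(e)
E
```

```text
0 view [ 0.76  0.41 -1.29  1.78  0.42  1.27  2.44]
0 pl [-0.83  0.97  1.35  1.93 -1.04  1.19 -2.28]
0 h0 [-1.08  0.84  1.36  2.06 -0.96  1.1  -2.46]
0 h1 [ 0.06  0.39 -0.65  1.8   0.27  1.04  2.39]
0 h2 [ 0.03  0.27 -0.6   1.67  0.16  1.25  2.48]
0 m50 [ 0.26  0.5  -0.54  2.03  0.39  0.72  2.55]
0 m94 [ 0.2   0.53 -0.58  2.    0.42  0.74  2.44]
0 mup [ 0.75  0.42 -1.29  1.78  0.42  1.27  2.43]
0 mat [-0.33  0.92  1.35  1.71 -0.93  1.31 -1.99]
0 mat2 [-0.34  0.8   1.36  1.64 -0.79  1.37 -2.08]
1 view [-0.27  0.16  0.01  1.81 -0.    1.17 -0.33]
1 pl [-0.06  0.45  0.14  1.91 -0.09  0.79  0.07]
1 h0 [-0.18  0.35  0.07  2.03 -0.04  0.76 -0.15]
1 h1 [-0.38  0.32 -0.09  1.81  0.03  1.01 -0.56]
1 h2 [-0.37  0.23 -0.11  1.68  0.03  1.24 -0.55]
1 m50 [-0.22  0.44  0.04  2.04 -0.03  0.66 -0.23]
1 m94 [-0.28  0.46  0.01  2.01 -0.    0.67 -0.33]
1 mup [-0.27  0.16  0.    1.81 -0.    1.17 -0.34]
1 mat [ 0.1   0.51  0.53  1.7  -0.29  1.02  0.66]
1 mat2 [ 0.07  0.44  0.56  1.63 -0.25  1.15  0.63]
{'vfov': 71.08199624686546, 'cx': 278.765571800652, 'cy': 210.45959652135983, 'eye': array([0.49859718, 0.02693591, 0.45732041]), 'attitude': array([0.03222339, 0.9876505 , 0.15324203, 0.00500153])} [0.50329038 0.10886263 0.30004618] 2.4583
```

View pics/w1.png

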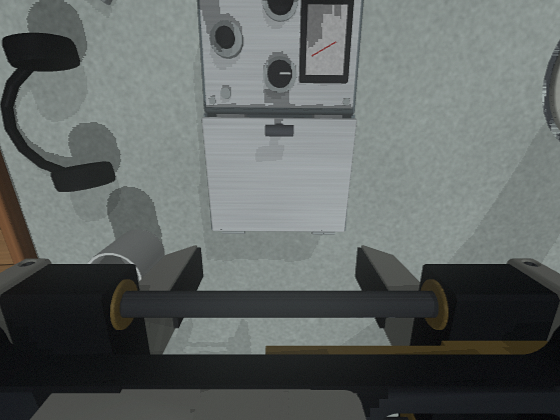

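The wrist view shows the plunger button at about (227,38), one knob at (280,73), the handle bar at (279,130) and the flap's hinge edge near row 232. The other orientation (camera on +y) gives smooth joint paths, so I'll use it for the whole job. Next I'll measure.

```bash
cat >> h.py <<'E'
def tri(cs,ps):
    A=np.zeros((3,3));b=np.zeros(3)
    for c,p in zip(cs,ps):
        e,d=ray(c,p);d/=np.linalg.norm(d);Q=np.eye(3)-np.outer(d,d);A+=Q;b+=Q@e
    X=np.linalg.solve(A,b); return X,[proj(c,X)-p for c,p in zip(cs,ps)]
E
python3 - <<'E'
from h import *
import pickle
c=pickle.load(open("w1.pkl","rb")); im=cv2.imread("pics/w1.png"); ct=viewer.get_calibration("top"); it=cv2.imread("pics/top0.png")
for roi,t in (((200,15,250,60),60),((262,50,300,95),60),((250,115,310,142),75)):
    for b in blobs(im,t,roi,30): print(roi,b[0],b[1],b[2],[onz(c,b[0],z) for z in (.106,.114,.13)])
for b in blobs(it,90,(185,214,195,234),8): print("top handle",b)
g=it[210:238,180:206].max(2); print(g[::2])
# case left/right edges (bottom hinge corners) flap lower edge
E
```

```text
(200, 15, 250, 60) [224.63157895  36.79532164] 342 [20 23] [array([ 0.55036996, -0.05730078,  0.106     ]), array([ 0.54919103, -0.05538261,  0.114     ]), array([ 0.54683317, -0.05154626,  0.13      ])]
(262, 50, 300, 95) [279.0851927   73.29006085] 493 [24 28] [array([ 0.49528584, -0.01842074,  0.106     ]), array([ 0.49536124, -0.01738792,  0.114     ]), array([ 0.49551205, -0.01532226,  0.13      ])]
(250, 115, 310, 142) [282.1884058  115.69565217] 138 [60  3] [array([0.49462203, 0.02579224, 0.106     ]), array([0.49471255, 0.02581828, 0.114     ]), array([0.49489359, 0.02587037, 0.13      ])]
(250, 115, 310, 142) [279.70992366 126.67175573] 131 [27  7] [array([0.4982066 , 0.03759607, 0.106     ]), array([0.4982155 , 0.03735332, 0.114     ]), array([0.49823328, 0.03686783, 0.13      ])]
(250, 115, 310, 142) [278.75862069 134.36206897] 58 [27  4] [array([0.49985705, 0.04607991, 0.106     ]), array([0.49982836, 0.04564397, 0.114     ]), array([0.49977098, 0.04477211, 0.13      ])]
top handle (array([191.20588235, 223.82352941]), np.int32(34), array([ 6, 10], dtype=int32))
[[184 186
[... 817 characters left out ...]
13 131 131
  118  91  75  72  73  83 105 138]
 [181 176 175 175 176 179 181 170 130  91  76  65  67  82  99 116 135 139
  121  90  74  73  78  87 107 126]
 [186 184 183 184 183 183 182 167 124  85  70  72 111 157 177 185 186 173
  131  85  73  73  79  91 108 126]
 [184 183 182 184 184 184 183 176 161 148 140 141 156 177 186 186 184 166
  121  80  73  75  83  97 115 128]
 [184 183 184 183 183 184 184 184 184 184 183 184 184 186 186 185 179 154
  109  76  73  75  83 101 122 146]
 [183 182 183 183 183 183 184 184 183 182 183 184 185 186 185 185 175 142
   96  75  72  76  87 106 133 158]
 [183 182 183 184 183 183 184 184 183 182 183 184 185 185 185 185 172 135
   88  74  71  76  91 113 149 174]]
```

Run:
```python
from h import *
import pickle
c=pickle.load(open("w1.pkl","rb")); ct=viewer.get_calibration("top")
print(tri([c,ct],[(279.5,130.3),(191.1,223.7)]))
psi=-.066;C=np.array([.497,.0203,0]);M=R.from_euler('z',psi)
for th in (0,.05,.1,.12):
    P=C+M.apply([0,.150-.135*np.cos(th)+.031*np.sin(th),.0905+.135*np.sin(th)+.031*np.cos(th)])
    print(th,P,proj(c,P),proj(ct,P))
for x,y in ((.058,-.074),(0,-.04)):
    P=C+M.apply([x,y,.114 if x else .106]);print(P,proj(c,P),proj(ct,P))
```

```text
(array([0.49920387, 0.04025464, 0.12742485]), [array([-0.49075274, -0.39939928]), array([-0.20097936,  0.20771239])])
0 [0.49798928 0.03526734 0.1215    ] [279.81449533 124.90059804] [193.49608527 224.80482062]
0.05 [0.49810259 0.03698167 0.12820845] [279.83269688 126.72092674] [192.19150891 224.31911098]
0.1 [0.49823787 0.03902841 0.13482264] [279.85067793 128.93335424] [190.73689195 223.82346362]
0.12 [0.49829806 0.03993906 0.13743822] [279.85778791 129.930838  ] [190.11326671 223.62269009]
[ 0.54999327 -0.05736411  0.114     ] [223.62441326  34.67915028] [233.20937669 204.24978796]
[ 0.49436192 -0.01961291  0.106     ] [279.85956934  72.03605263] [217.43197904 227.34044901]
```

Measurements agree within about 2 mm: plunger at (0.5495, -0.0568), yaw -0.066, flap ajar about 0.09. Next I press the plunger.

Run:
```python
from h import *
q=quat(-.066,True); p=np.array([.5495,-.0568,0])
effector.close(10); 
manip.move_pose(p+[0,0,.16],q)
print(manip.current_clock(),manip.current_finger_gap())
manip.servo_line(p+[0,0,.118],vel=.06); f0=manip.current_force()
print(manip.current_tool_pos(),f0)
for z in (.113,.110,.1075,.1065,.1058,.1052):
    manip.servo_line(p+[0,0,z],vel=.03); manip.sleep(.1)
    f=manip.current_force()-f0; print(z,manip.current_tool_pos(),f.round(2),manip.current_clock())
    if f[2]>8.5: break
cv2.imwrite("pics/press.png",viewer.get_image("scene")[170:230,270:370,::-1].repeat(6,0).repeat(6,1))
```

```text
5.7417 0.0005389029534592685
[ 0.54970283 -0.05698535  0.11816633] [-0.40175926  0.44698593  0.03830484]
0.113 [ 0.55020511 -0.05685703  0.11346637] [1.37 0.28 1.37] 7.0083
0.11 [ 0.55005647 -0.05683615  0.11028954] [ 3.13 -0.38  2.85] 7.3583
0.1075 [ 0.55005285 -0.05685593  0.10782399] [ 2.9  -0.78  4.39] 7.7083
0.1065 [ 0.55005903 -0.05683613  0.10687435] [ 2.65 -0.5   5.9 ] 8.0583
0.1058 [ 0.55008055 -0.05684844  0.10635196] [1.88 0.12 5.74] 8.4083
0.1052 [ 0.55011555 -0.05684029  0.10624459] [ 1.14 -0.21 12.02] 8.7583
```

View pics/press.png

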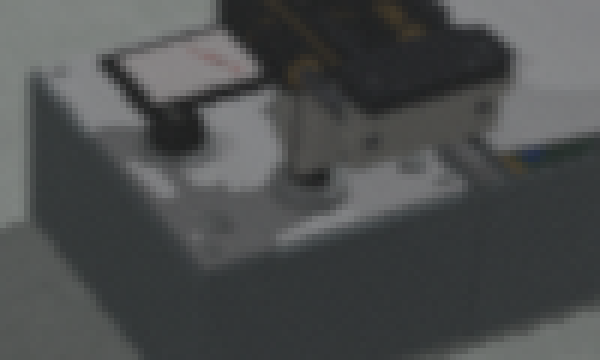

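The press follows the stated spring: about 2 N to start, 6 N near the end, and 12 N on the stop at z = 0.106. The picture shows the fingers on the button. I'll hold it, then grip the flap handle across its ends.

Run:
```python
from h import *
q=quat(-.066,True); p=np.array([.5495,-.0568,0])
manip.sleep(2.6); print(manip.current_tool_pos(),manip.current_force(),manip.current_clock())
manip.servo_line(p+[0,0,.18],vel=.12)
effector.open_jaws()
h=np.array([.4985,.0395,0])
manip.move_pose(h+[0,0,.18],q)
manip.servo_line(h+[0,0,.122],vel=.08)
f0=manip.current_force(); print(manip.current_tool_pos(),f0)
effector.close(15); manip.sleep(.1)
print(manip.current_finger_gap(),manip.current_force()-f0,manip.current_tool_pos(),manip.current_clock())
cv2.imwrite("pics/grip.png",cv2.resize(viewer.get_image("scene")[130:230,290:420,::-1],None,fx=5,fy=5))
```

```text
[ 0.55014457 -0.05684214  0.10625565] [-0.28102732  0.31115311 10.95318295] 11.4083
[0.49883554 0.03938448 0.12221471] [ 0.12389521  0.83035816 -0.34383982]
0.02974744159802959 [ 0.41269654 -1.38345902 -0.26664541] [0.49873185 0.0394745  0.12202643] 16.125
```

View pics/grip.png

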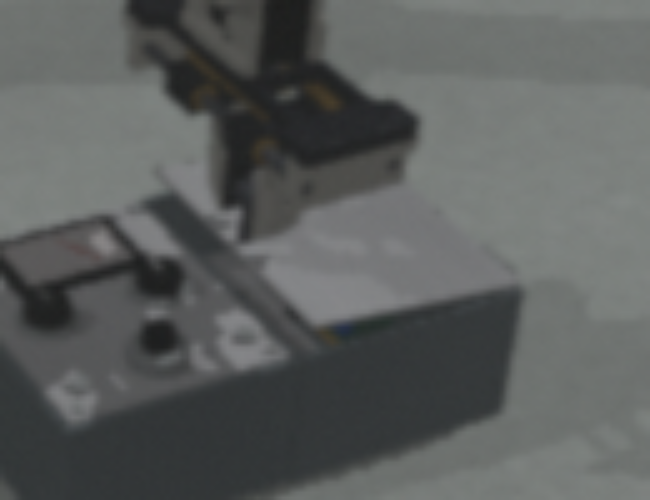

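The fingers hold the bar at a 29.7 mm gap, which matches its 30 mm length. Now I swing the flap open along its arc.

Run:
```python
from h import *
M=R.from_euler('z',-.066)
hp=lambda t:M.apply([0,-.135*np.cos(t)+.031*np.sin(t),.135*np.sin(t)+.031*np.cos(t)])
p0=np.array([.4985,.0395,.122]); t0=.085; f0=manip.current_force(); mx=0
for t in np.linspace(t0,1.88,14)[1:]:
    manip.servo_line(p0+hp(t)-hp(t0),vel=.1)
    f=manip.current_force()-f0; g=manip.current_finger_gap(); print(round(t,2),f.round(1),round(g,4))
    if np.linalg.norm(f)>25 or g<.02: print("stop");break
print(manip.current_tool_pos(),manip.current_clock())
cv2.imwrite("pics/open.png",cv2.resize(viewer.get_image("scene")[80:230,260:430,::-1],None,fx=4,fy=4))
```

```text
0.22 [ 0.2  0.7 -0.1] 0.03
0.36 [1.7 0.8 0.2] 0.0294
0.5 [ 3.4  1.5 -1.5] 0.0297
0.64 [ 3.5  2.2 -2.2] 0.0297
0.78 [ 4.4  1.7 -3.1] 0.0298
0.91 [ 4.4  1.4 -3. ] 0.03
1.05 [ 5.9 -0.6 -2.6] 0.0296
1.19 [ 4.6 -0.5 -1. ] 0.0295
1.33 [ 5.  -1.1 -0.9] 0.0297
1.47 [ 4.8 -0.7 -0. ] 0.0296
1.6 [ 6.6 -1.1 -0.7] 0.0296
1.74 [ 6.6 -0.6 -0.9] 0.0299
1.88 [ 7.3 -1.2 -0.4] 0.0295
[0.51347557 0.24115969 0.19798854] 20.6167
```

View pics/open.png

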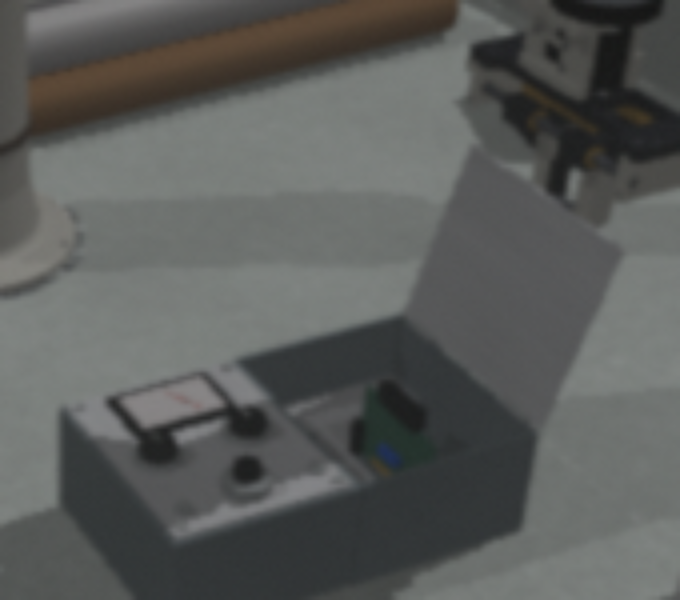

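The flap stands open at about 1.88 rad, held by the gripper. The module's black grip is visible in the bay near (402,405) in the crop, roughly mid-bay. I'll release, back off and measure the grip from the wrist and top cameras.

Run:
```python
from h import *
import pickle
q=quat(-.066,True)
effector.open_jaws()
p=manip.current_tool_pos(); manip.servo_line(p+[0,0,.11],vel=.2)
manip.move_pose([.50,.0,.30],q)
c=viewer.get_calibration("wrist"); im=viewer.get_image("wrist"); it=viewer.get_image("top")
pickle.dump(c,open("w2.pkl","wb"));cv2.imwrite("pics/w2.png",im[:,:,::-1]);cv2.imwrite("pics/top2.png",it[:,:,::-1])
print(c["eye"],manip.current_tool_pos(),manip.current_clock())
cv2.imwrite("pics/v2.png",np.vstack([im[:,:,::-1],cv2.resize(it[185:275,150:270,::-1],(560,420))])[:,:][::1][:840].copy() if 0 else np.hstack([cv2.resize(im[:,:,::-1],(440,330)),cv2.resize(it[185:275,165:255,::-1],(330,330))]))
```

```text
[0.50621428 0.08434037 0.45691966] [0.50036816 0.00231302 0.29970143] 23.5167
```

View pics/v2.png

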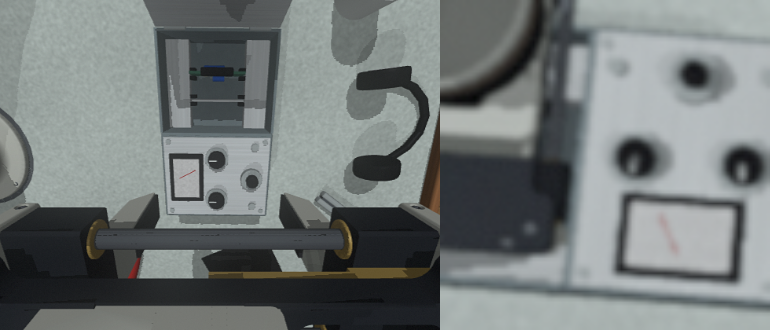

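In the wrist view the module's grip is at about (277,91) full scale, in the far guide (y 94). The blank is at about (277,130), in the near one. The arm blocks the top camera, so I'll measure from the wrist picture and cross-check against the case model.

Run:
```python
from h import *
import pickle
c=pickle.load(open("w2.pkl","rb")); im=cv2.imread("pics/w2.png")
C=np.array([.4968,.021,0]);M=R.from_euler('z',-.066)
for t in (35,45,55):
  for b in blobs(im,t,(235,75,320,140),40):
    P=onz(c,b[0],.083); print(t,b[0].round(1),b[1],b[2],P.round(4),M.inv().apply(P-C).round(4))
P=C+M.apply([0,.094,.083]);print("model",P,proj(c,P))
for x,y in ((.058,-.074),(0,-.04),(0,-.112)):
    P=C+M.apply([x,y,.114 if x else .106]);print("model",proj(c,P).round(1))
for b in blobs(im,55,(255,190,340,265),60): print(b[0],b[1])
cv2.imwrite("pics/w2c.png",cv2.resize(im[60:180,200:360],None,fx=5,fy=5,interpolation=cv2.INTER_CUBIC))
```

```text
35 [276.2  91. ] 442 [41 11] [0.5048 0.114  0.083 ] [0.0019 0.0934 0.083 ]
45 [275.5  91. ] 462 [42 12] [0.504  0.1141 0.083 ] [0.0011 0.0934 0.083 ]
45 [246.   98.7] 47 [9 6] [0.4684 0.1078 0.083 ] [-0.034   0.0847  0.083 ]
45 [307.5  99.6] 48 [9 6] [0.5414 0.1022 0.083 ] [0.0392 0.0839 0.083 ]
45 [306.5 123. ] 40 [8 5] [0.5393 0.0755 0.083 ] [0.0388 0.0572 0.083 ]
55 [275.6  92.6] 656 [70 18] [0.504  0.1123 0.083 ] [0.0012 0.0916 0.083 ]
55 [246.4 122. ] 41 [9 5] [0.4663 0.0814 0.083 ] [-0.0344  0.0582  0.083 ]
55 [306.4 123. ] 41 [9 5] [0.5392 0.0756 0.083 ] [0.0387 0.0572 0.083 ]
55 [306.  132.3] 49 [9 6] [0.5383 0.0645 0.083 ] [0.0385 0.0462 0.083 ]
model [0.5029995  0.11479534 0.083     ] [274.60336458  90.42036479]
model [320.8 232.7]
model [274.6 204.7]
model [274.7 257.1]
[275.72239748 202.93375394] 317
[256.38139535 226.85116279] 215
[320.70588235 230.12941176] 85
[275.58333333 254.57291667] 288
```

View pics/w2c.png

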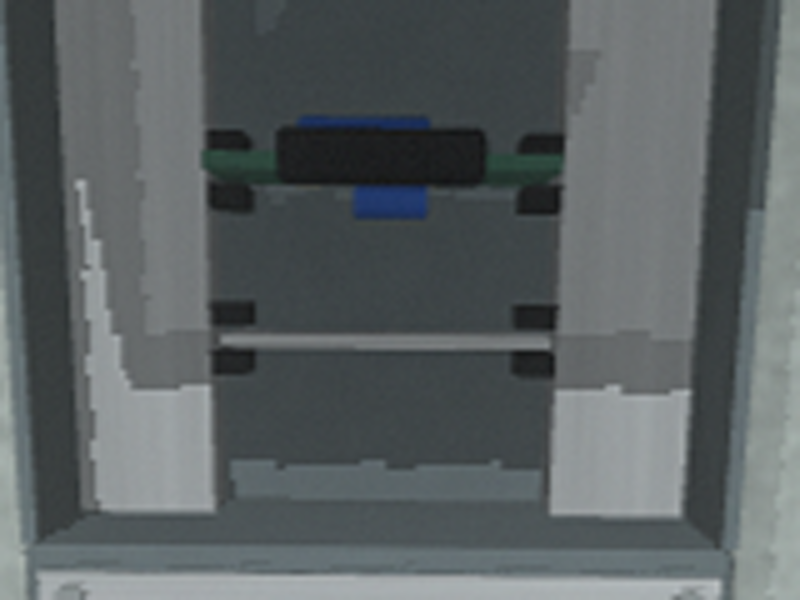

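The module's grip centre is at (0.504, 0.114), which is case (1, 93.5) mm, matching the y 94 guide within 1 mm. The light strips in the bay end at the foot of the walls, so they lie at floor level and the fingers will clear them. Next I descend with force checks, gripping the block by its ends (jaws along x).

Run:
```python
from h import *
q=quat(-.066,True); p=np.array([.504,.1145,0])
manip.move_pose(p+[0,0,.2],q); f0=manip.current_force(); ok=True
for z in (.15,.12,.095,.08,.0685):
    manip.servo_line(p+[0,0,z],vel=.08); f=manip.current_force()-f0; print(z,f.round(2),manip.current_tool_pos().round(4))
    if np.linalg.norm(f)>6: ok=False;print("contact");break
if ok:
    effector.close(25); manip.sleep(.1)
    print(manip.current_finger_gap(),(manip.current_force()-f0).round(2),manip.current_tool_pos().round(4))
    if abs(manip.current_finger_gap()-.05)<.004:
        manip.servo_line(p+[0,0,.09],vel=.05); print((manip.current_force()-f0).round(2),manip.current_finger_gap())
print(manip.current_clock())
import pickle
pickle.dump(viewer.get_calibration("wrist"),open("w3.pkl","wb"))
a=viewer.get_image("wrist")[:,:,::-1];b=viewer.get_image("scene")[100:240,260:430,::-1]
cv2.imwrite("pics/g3.png",np.hstack([cv2.resize(a,(400,300)),cv2.resize(b,(400,300))]))
```

```text
0.15 [ 0.71  1.39 -0.66] [0.5042 0.1144 0.15  ]
0.12 [ 0.31  0.54 -0.87] [0.5037 0.1142 0.1195]
0.095 [-0.7   0.72 -0.13] [0.5036 0.1142 0.0944]
0.08 [0.11 0.22 0.15] [0.5034 0.1143 0.0794]
0.0685 [ 0.12 -0.88 -0.56] [0.5035 0.1143 0.0679]
0.04960541447736931 [-0.56  1.14 -0.05] [0.504  0.1145 0.0686]
[ 0.41  0.57 -2.28] 0.049986451413721954
27.9917
```

View pics/g3.png

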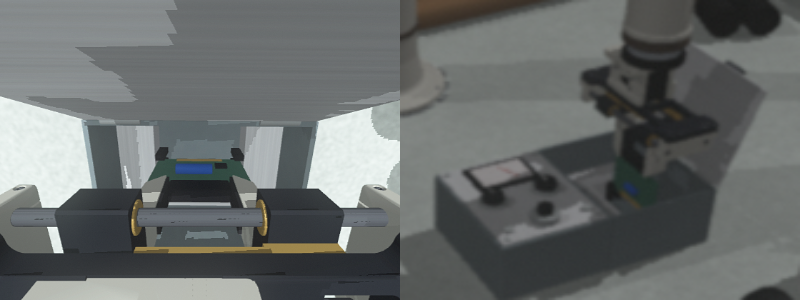

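Gripped: the gap is 49.6 mm against the 50 mm block. The wrist view shows the green board rising between the fingers, and the flap is clear. I'll lift straight up, carry it over the panel to the mat, and cross-check the mat centre in the scene view.

Run:
```python
from h import *
im=cv2.imread("pics/scene0.png"); cs=viewer.get_calibration("scene")
m=(im[225:285,195:280].max(2)<50).astype(np.uint8)
k=max(cv2.findContours(m,0,2)[0],key=cv2.contourArea)
r=cv2.boxPoints(cv2.minAreaRect(k)); 
a=cv2.approxPolyDP(cv2.convexHull(k),4,True)[:,0]+[195,225]
Q=np.array([onz(cs,v,.003) for v in a]);print("scene mat",len(a),Q.mean(0),np.linalg.norm(Q-np.roll(Q,1,0),axis=1))
p=np.array([.504,.1145,0]); t=np.array([.535,-.3145,0])
print(manip.current_force())
manip.servo_line(p+[0,0,.25],vel=.12); print(manip.current_finger_gap(),manip.current_force(),manip.current_clock())
manip.servo_line(t+[0,0,.25],vel=.18)
manip.servo_line(t+[0,0,.1665],vel=.08); manip.sleep(.5)
print(manip.current_tool_pos(),manip.current_tcp_rot(),manip.current_finger_gap(),manip.current_force(),manip.current_clock())
s=viewer.get_image("scene")[:,:,::-1];tp=viewer.get_image("top")[:,:,::-1];w=viewer.get_image("wrist")[:,:,::-1]
for n,i in (("s4",s),("t4",tp),("w4",w)): cv2.imwrite(f"pics/{n}.png",i)
cv2.imwrite("pics/f4.png",np.hstack([s[100:400,100:480],tp[100:400,100:480]]))
```

```text
scene mat 4 [ 0.53676125 -0.31800448  0.003     ] [0.14682791 0.11236547 0.14719009 0.1098261 ]
[ 0.0512461  -0.33464989 -0.24812364]
0.0497636440863536 [-0.76573445  0.30738975 -1.83264319] 29.575
[ 0.53500948 -0.31451034  0.16654995] [ 9.99455509e-01 -3.29952024e-02  4.83135906e-05  1.22484376e-06] 0.04955816779533045 [-0.11858165  0.41975098 -0.92669123] 33.8083
```

View pics/f4.png

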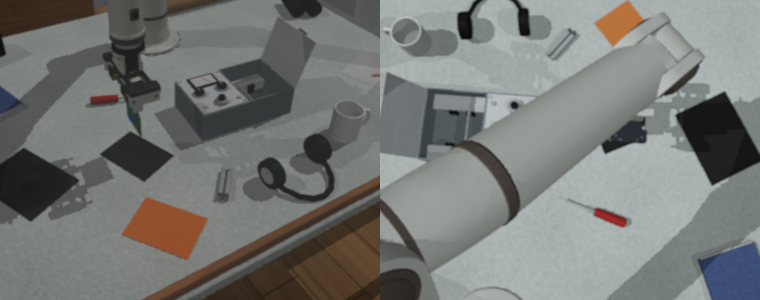

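The module hangs over the smaller black mat, the flap stays open, the blank is visible in the bay, and the bystanders are where they were. For the last picture I'll check uprightness against the expected lower edge.

Run:
```python
from h import *
s=cv2.imread("pics/s4.png");w=cv2.imread("pics/w4.png");c=viewer.get_calibration("scene")
M=R.from_euler('z',-.066);T=np.array([.535,-.3145,.103])
K=6;o=np.array([195,150]);z=cv2.resize(s[150:245,195:275],None,fx=5,fy=6,interpolation=cv2.INTER_CUBIC)
P=np.array([T+M.apply(v) for v in ([-.045,0,0],[.045,0,0],[.045,0,.06],[-.045,0,.06])])
px=((proj(c,P)-o)*[5,6]).astype(int); print(proj(c,P).round(1).tolist())
for u in px: cv2.circle(z,tuple(map(int,u)),4,(0,0,255),1)
cv2.imwrite("pics/f5.png",np.hstack([z,cv2.resize(w,(390,570))]))
# mean displacement of bystanders in scene picture
a=cv2.imread("pics/scene0.png").astype(int)
for n,(x0,y0,x1,y1) in dict(mug=(425,195,475,245),phones=(350,230,440,305),tool=(310,262,338,305),orange=(220,295,310,360)).items():
    print(n,np.abs(a[y0:y1,x0:x1]-s[y0:y1,x0:x1]).mean().round(2))
```

```text
[[228.3, 215.3], [241.5, 235.8], [240.3, 216.9], [226.7, 196.8]]
mug 4.94
phones 5.08
tool 6.44
orange 7.03
```

View pics/f5.png

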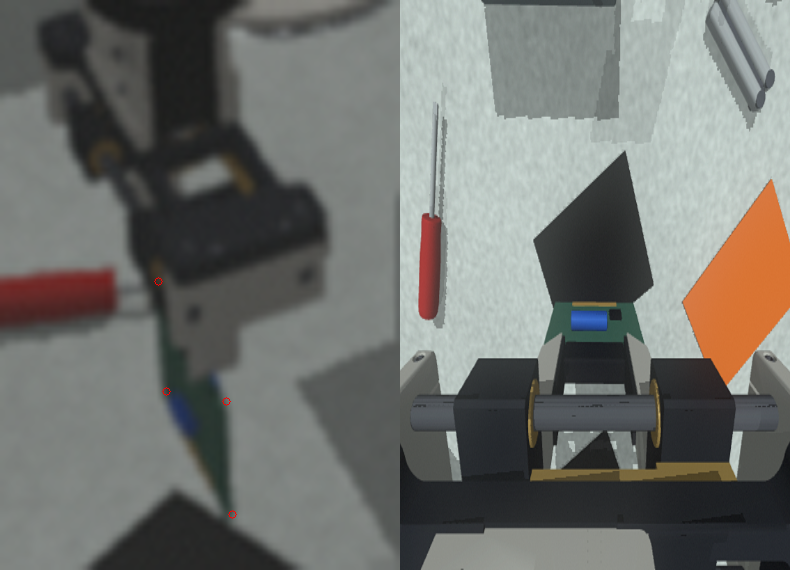

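The board's lower and upper corners fall on the predicted points. In the wrist view it sits exactly where it did in the guide, so it has not tilted. The robot clock read about 34 s at the last check. Handing in.

Run:
```python
from bench import manip
print(manip.current_tool_pos(),manip.current_finger_gap(),abs(manip.current_joint_velocities()).max(),manip.current_clock())
manip.hand_in()
```

```text
[ 0.53500567 -0.31450981  0.16651512] 0.04979178163542484 0.0018504554059493123 33.9583
the job is handed in; nothing more can be done
```

The job was done in the order asked and handed in at 34 s on the robot's clock (limit 69 s).

- **Plunger:** I pressed it onto its stop (TCP at 106 mm, about 11–12 N) and held it there for over 2.6 s.
- **Flap:** I gripped the handle by its ends, swung it to about 1.88 rad and let go. It was still standing open in the later pictures.
- **Module:** It stood in the guide at y 94. I gripped its black block by the ends, drew it straight up and carried it to the smaller black mat.

**Last checks:**
- **Hold:** The module was held still at a 49.8 mm gap. Its lower edge should be at about 0.103 m, calculated from the grip height; that is 10 cm above the mat.
- **Upright:** The board's corners matched their predicted places in the scene picture. The wrist view matched the one taken just after the grip, so it had not tilted.
- **Surroundings:** The blank plate was visible in the bay after the module was drawn out, and its pose was not measured. The mug, headphones and multitool changed no more between pictures than the fixed orange mat. The screwdriver I checked only by eye.

**Disagreements:** The two cameras put the mat centre 4 mm apart, and I used the top camera's value. Plunger and knob positions differed by 2–3 mm between the cameras, so I averaged them.

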